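# Press a glued notepad with a ratchet screw press

## Robot

A 6-joint arm with a two-finger parallel gripper is mounted at the origin on a cart in front of the work surface, level with it; the furniture and walls round the work are solid. World frame = base frame: x ahead of the robot, y to its left, z up, the work surface at z = 0. Lengths are in m, angles in rad, forces in N, time in s.
With the tool pointing down it reaches from about 0.375 to 0.9 m from the base axis. Payload 3.1 kg.
Tool frame: the origin (TCP) lies where the fingers leave the gripper's body, on its centre line; the fingertips stand 70 mm ahead of it and the grasp point (between the pads) lies 51 mm ahead of it; z points along the fingers, y is the line along which they close (so a half turn about z gives the same grasp; the last joint's range is limited). The gripper opens to 87 mm and grips with 3 to 60 N. Pads are 19 mm wide; open, the fingers measure 117 mm over their backs; the gripper's body (75 mm by 190 mm) begins 51 mm behind the grasp point.
Start: joints at [1.002, 0.527, 1.433, -0, 1.181, -0.178], TCP at [0.237, 0.578, 0.292] pointing down, gripper open.
Joint ranges: [-3.08, 3.08], [-0.75, 2.2], [0.22, 2.44], [-1.43, 4.57], [0, 2.65], [-2.85, 2.85]. Speed limits (rad/s): [2.79, 2.79, 3.14, 3.14, 3.14, 3.14].

## Interface

Orientations are given as a 3x3 rotation matrix whose columns are the frame's x, y, z axes.
In Python, from bench import manip, claw, read_camera, camera_model, read_clock, read_joints, read_qvel, read_joint_torque, read_tcp_pos, read_ee_rot, read_force, read_moment, read_gripper_width, read_finger_force gives the robot as it stands. Calls block until the motion is done:
- manip.move_pose(position, orientation): joint-space move of the TCP to a pose.
- manip.move_l(position, frame=None, speed=0.15, threshold=None): straight line of the TCP; frame=None keeps the orientation; speed is the mean speed in m/s. With threshold (N) it stops when the force on the tool has changed by that much, and returns True; else False.
- manip.set_joints(angles): joint-space move.
- claw.grip(opening, force=None): finger opening in m; force is the grip in N (None keeps the last); returns when the fingers have stopped.
- manip.sleep(seconds).
- manip.solve_ik(position, orientation): joint angles nearest the present ones, or None.
- read_camera(name): name is "scene" or "side" or "wrist"; returns the picture (384x512x3 uint8, red, green, blue); there is no depth.
- camera_model(name): a dict with "fovy" (degrees; the focal length in pixels is half the picture's height over the tangent of half this angle, whatever the lens; pixels are square), "cx", "cy" (the principal point, pixels), "R" (3x3) and "t" (3): a world point X has camera coordinates R X + t; the wrist camera has in their place "tool_from_camera" (4x4, takes a point from camera to tool coordinates, whose origin is the TCP and whose axes are the flange's). Camera axes: x right, y down, z forward; pixel columns grow to the right and rows downward; lengths in m; the calibration is good to about 2 mm. A picture is of the moment at which its call begins: read the wrist's pose just before it. camera_model takes no time and is no camera call.
A pose or a line that the arm cannot do raises manip.PlanningError and nothing moves.
- manip.job_done(): hands the job in; it is judged then, once.
Readings, each from a call of its own:
- read_clock(): time.
- read_joints(): joint angles.
- read_qvel(): joint speeds.
- read_joint_torque(): joint torques, N m.
- read_tcp_pos(): TCP position.
- read_ee_rot(): TCP orientation.
- read_force(): force on the tool from outside, world axes, zero at the start.
- read_moment(): the same for the moment, N m.
- read_gripper_width(): finger opening in m.
- read_finger_force(): force on a finger pad.
Only numpy, scipy, OpenCV 4.12 (cv2) and the standard library are available. Lean on these libraries where they do the work, as an engineer would, in place of code of your own. Each camera call takes 0.05 s, during which the arm holds its last target. There are 200 camera calls.

## Task

The freshly glued notepad lies partly out of the small screw press. Push it straight in along the press bed until its far edge rests squarely against the press's column, then swing the ratchet lever back and forth between its stops until the screw is fully tightened and the plate presses firmly on the notepad. Do not disturb the glue stick, tape or eraser beside the press.

Things in the scene. Friction and masses are not known exactly. Their poses are not given: they have to be found in the camera images.
- press: Grey C-frame screw press, fixed. Origin: on the vertical screw axis at desk level; x points from the open mouth to the column, y left, z up. Bed: 10 mm thick plate, x -135 to +90, 130 mm wide, open in front and at the sides. Overhanging head: z 62 to 80 mm, from the column to x = -30 mm, 60 mm wide; on it, on the axis, the ratchet nut and lever; the screw's top is at 139 mm and sinks.
- pad: Notepad block, paper with brown card covers, 120 (its x) x 90 (its y) x 24 mm (z), 0.14 to 0.28 kg, loose on the press bed. Origin: centre of its underside. Starts roughly lined up with the press and 30 to 50 mm short of home. Home: its far edge against the column, i.e. origin at x = -20, y = 0 mm in the press's frame, x axes parallel.
- plate: Flat aluminium pressing plate 64 (x) x 80 (y) x 10 mm on the screw's lower end. Origin: centre of its underside. It hangs 3 to 8 mm above the notepad's top at the start and goes down as the screw is tightened; a spring (about 3 N per mm) above it then presses it on the notepad.
- screw (a joint): How far the screw has been driven down, m. Starts between 0 and 0.005; the plate meets the notepad at 0.008; the screw reaches its end, fully tightened, at 0.0125 (the lever then no longer goes forward). 14 mm per turn of the ratchet nut. It stays where it is left.
- lever (a joint): Lever angle, rad, 0 to 1.4 (stops at both ends), growing clockwise from above. At 0 it points 120 degrees counter-clockwise of the press's x axis (left, towards the mouth), at 1.4 only 40 degrees (left, towards the column). Growing tightens, after at most 0.27 rad of slack; moving back slips and turns nothing. Takes 2 to 3 N at the handle, stays where left, starts at 0.75 to 1.3.
- lever_handle (a point): Point half-way up the lever's black upright round handle, 127 mm above the desk, 90 mm from the screw axis. The handle is 16 mm in diameter and stands free from 104 to 150 mm above the desk; the flat steel lever bar (12 mm wide, 96 to 104 mm above the desk) runs from it to the axis.
- glue_stick: Glue stick, 26 mm diameter, 87 mm high, standing right of the press. Origin: centre of its underside. Leave it alone.
- blue_tape: Roll of tape in a round blue case, 62 x 75 x 24 mm, lying right of the press. Origin: centre of its underside. Leave it alone.
- eraser: Eraser 19 x 38 x 12 mm, lying right of the press. Origin: centre of its underside. Leave it alone.
- press_stop (a point): Middle of the column's front face, the stop for the notepad: 40 mm from the screw axis along the press's x, 22 mm above the desk. Column: 80 mm wide, rises to 118 mm (above 80 mm its front face is 20 mm further back). Up there it blocks the lever at one end of its swing; a steel pin (112 mm high, 29 mm before the axis and 28 mm left of it) blocks the other.

How it is judged:
On the way, in this order (a step that is already met when the one before it is completed fails the run):
1. the notepad is home against the column with the plate not yet on it (x of pad in the frame of press above -0.025 m and y of pad in the frame of press between -0.015 and 0.015 m and angle between the x axis of pad and the x axis of press, either way round below 0.08 rad and value of joint screw below 0.0075 m), for 0.2 s.
2. the screw is tightened and the plate presses on the notepad (value of joint screw above 0.0105 m and contact force between plate and pad above 8 N), for 0.2 s.
At the end, for the whole second after the job is handed in: The notepad lies within 5 mm of the column, within 15 mm of the press's middle and square to it within 0.08 rad; the screw is driven down more than 10.5 mm and the plate presses on the notepad with more than 8 N, all at rest (all of step 2 and x of pad in the frame of press above -0.025 m and y of pad in the frame of press between -0.015 and 0.015 m and angle between the x axis of pad and the x axis of press, either way round below 0.08 rad and linear speed of pad below 0.01 m/s); the robot touches nothing.
It fails at once if the glue stick, tape or eraser is moved more than 15 mm (distance of any of glue_stick, blue_tape, eraser from where it was at the start of the episode above 0.015 m).
It also fails if it takes over 72 s, if anything falls off the work surface, if the arm or the gripper's body presses on something with over 40 N, if the wrist force passes 120 N, or if a joint passes its speed limit or range.

## Working session

There is one attempt and no reset: what is moved stays moved. The work goes in short steps, each a Python script; the robot and the scene stay as the last script left them, time stands still between calls to the robot, and variables do not carry over. Pictures are saved under pics/ and viewed, at most 10 in all, crops included, and the job is handed in when it is done.

```bash
mkdir -p pics; python3 - <<'E'
from bench import *
import cv2,numpy as np
for n in("scene","side"):
    cv2.imwrite(f"pics/{n}.png",read_camera(n)[:,:,::-1]); m=camera_model(n); print(n,m)
m=camera_model("wrist");print(m)
E
```

```text
scene {'fovy': 51.942651686827375, 'cx': 267.16456258240936, 'cy': 188.61981701872566, 'R': array([[ 0.78577365, -0.6184474 ,  0.00908763],
       [-0.2675306 , -0.35308707, -0.8965249 ],
       [ 0.55766222,  0.70203443, -0.44290012]]), 't': array([-0.46043908,  0.31350725,  0.46566073])}
side {'fovy': 42.11342752356047, 'cx': 255.5553382860621, 'cy': 196.50277313616164, 'R': array([[ 0.84937732, -0.52778382,  0.0015509 ],
       [-0.29704835, -0.48047303, -0.82517146],
       [ 0.43625731,  0.70042124, -0.56488021]]), 't': array([-0.49798241,  0.32373914,  0.82877348])}
{'fovy': 62.76146250012475, 'cx': 253.29748311082398, 'cy': 191.16032622359776, 'tool_from_camera': array([[-2.57237547e-04, -9.55069719e-01, -2.96381116e-01,
         8.18683736e-02],
       [ 9.99999966e-01, -2.60810108e-04, -2.74838768e-05,
        -2.42951415e-04],
       [-5.10501721e-05, -2.96381113e-01,  9.55069753e-01,
        -9.14324682e-02],
       [ 0.00000000e+00,  0.00000000e+00,  0.00000000e+00,
         1.00000000e+00]])}
```

View pics/scene.png

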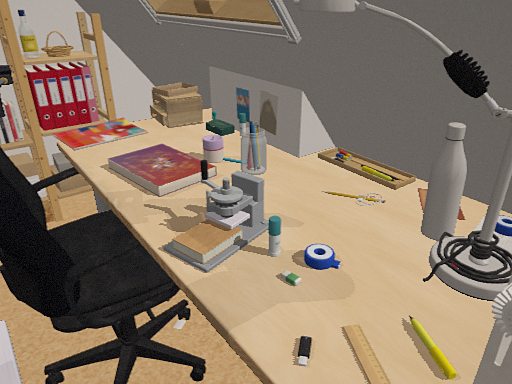

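View pics/side.png

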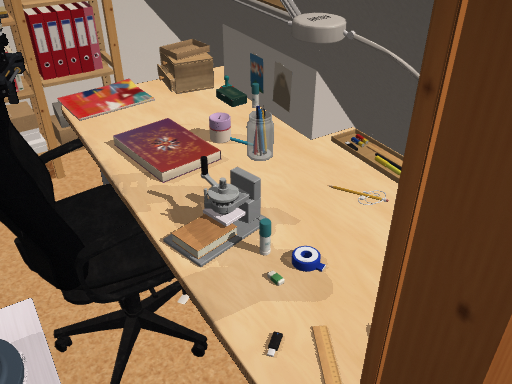

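The press is at about (225,215) in the scene view, with its mouth toward lower left (bed corners about (170,245) and (205,265)). The glue stick is at (274,237), the tape at (320,257) and the eraser at (290,278).

```bash
cat > h.py <<'E'
from bench import *
import cv2,numpy as np
def cam(n):
    m=camera_model(n); f=192/np.tan(np.radians(m["fovy"]/2))
    if n=="wrist":
        T=np.eye(4);T[:3,:3]=read_ee_rot();T[:3,3]=read_tcp_pos()
        X=np.linalg.inv(T@m["tool_from_camera"]);R,t=X[:3,:3],X[:3,3]
    else:R,t=m["R"],m["t"]
    return f,m["cx"],m["cy"],R,t
def ray(c,u,v,z):
    f,cx,cy,R,t=c; d=R.T@[(u-cx)/f,(v-cy)/f,1]; o=-R.T@t
    return o+d*(z-o[2])/d[2]
def proj(c,X):
    f,cx,cy,R,t=c; p=R@np.asarray(X)+t
    return np.array([cx+f*p[0]/p[2],cy+f*p[1]/p[2]])
E
python3 - <<'E'
from h import *
c=cam("scene")
for n,u,v,z in[("bedL",170,245,.01),("bedN",205,265,.01),("bedR",268,226,.01),("handle",205,170,.127),("nut",226,183,.139),("glue",274,254,0),("tape",320,262,0),("er",290,280,0)]:print(n,ray(c,u,v,z).round(3))
print(read_ee_rot().round(3))
a=cv2.imread("pics/scene.png")[150:275,150:350];b=cv2.imread("pics/side.png")[145:270,150:350]
cv2.imwrite("pics/crop.png",cv2.resize(np.vstack([a,b]),None,fx=2.4*1.0,fy=2.4,interpolation=cv2.INTER_CUBIC))
E
```

```text
bedL [0.459 0.174 0.01 ]
bedN [0.483 0.069 0.01 ]
bedR [0.673 0.108 0.01 ]
handle [0.591 0.239 0.127]
nut [0.578 0.13  0.139]
glue [0.624 0.025 0.   ]
tape [ 0.681 -0.054  0.   ]
er [ 0.595 -0.059  0.   ]
[[-0.925  0.38  -0.001]
 [ 0.38   0.925 -0.002]
 [ 0.    -0.002 -1.   ]]
```

View pics/crop.png

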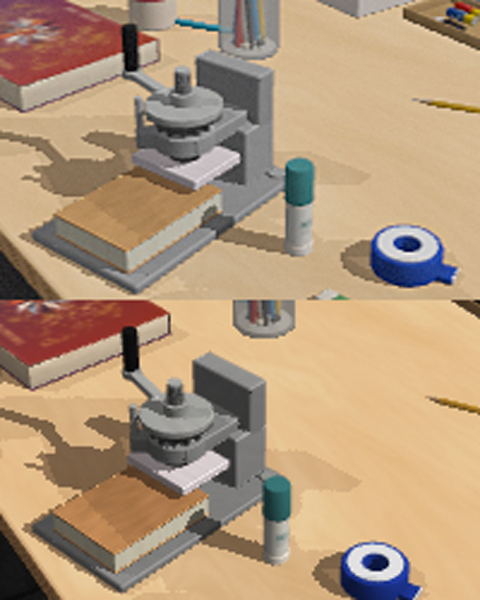

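The crop shows the plate hanging under the head and the pad about 40 mm out of the press. The lever handle points up-left and away. Next I'll take an overhead wrist view.

```bash
python3 - <<'E'
from h import *
R=np.array([[-1,0,0],[0,1,0],[0,0,-1.]])
manip.move_pose([.46,.13,.32],R)
c=cam("wrist");im=read_camera("wrist")[:,:,::-1]
cv2.imwrite("pics/w1raw.png",im);np.save("w1.npy",np.hstack([c[3],c[4][:,None]]))
print(read_clock(),read_tcp_pos())
cv2.imwrite("pics/w1.png",cv2.resize(im,(800,600),interpolation=cv2.INTER_CUBIC))
E
```

```text
1.9667 [0.45997067 0.13066532 0.31997589]
```

View pics/w1.png

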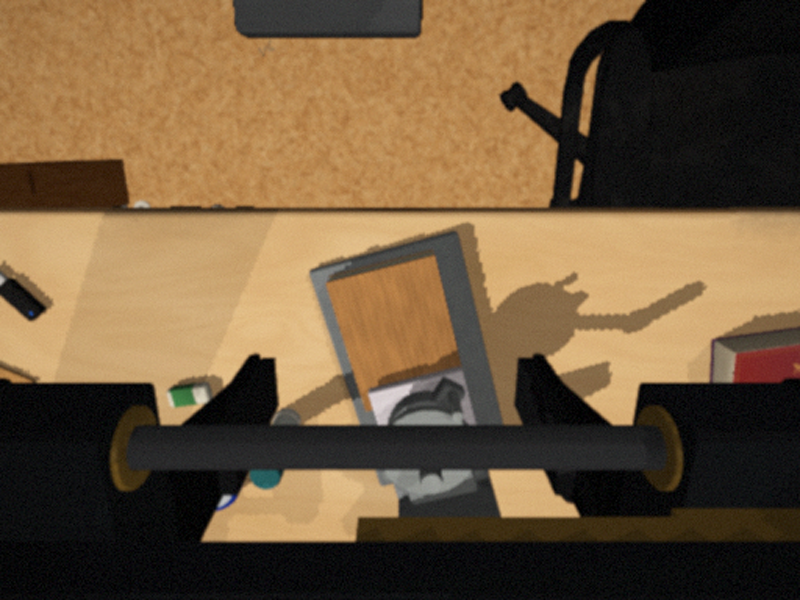

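The wrist view shows the bed front corners at (311,270) and (460,232). The bed's left edge runs to (500,425), and the pad's front top corners are at (327,284) and (436,255). The coordinates are for the 800x600 picture.

```bash
python3 - <<'E'
from h import *
M=np.load("w1.npy");c=cam("wrist");c=(*c[:3],M[:,:3],M[:,3])
k=1.5625;P=lambda u,v,z:ray(c,u/k,v/k,z)[:2]
a,b,l=P(311,270,.01),P(460,232,.01),P(500,425,.01)
print("bed",a,b,l,np.linalg.norm(a-b))
t1=np.arctan2(*(a-b)[::1]);d=a-b; print("yaw front",np.arctan2(d[0],-d[1]),"yaw left",np.arctan2(*(l-b)[::-1]))
p,q,r,s=P(327,284,.034),P(436,255,.034),P(459,360,.034),P(370,410,.034)
d=p-q;print("pad",p,q,r,s,np.linalg.norm(d),np.arctan2(d[0],-d[1]),np.arctan2(*(r-q)[::-1]),np.arctan2(*(s-p)[::-1]))
for th in(np.arctan2((a-b)[0],-(a-b)[1]),):
  for yaw in (th,np.arctan2(*(l-b)[::-1])):
    x=np.array([np.cos(yaw),np.sin(yaw)]);y=np.array([-x[1],x[0]])
    o=(a+b)/2+.135*x; print("press o",o,yaw)
    for w in(p,q): print(" padcorner in press",(w-o)@x,(w-o)@y)
    O=np.array([*o,0])
    X3,Y3=np.array([*x,0]),np.array([*y,0])
    for n in("scene","side"):
        cc=cam(n)
        im=cv2.imread(f"pics/{n}.png")
        print(n,[proj(cc,O+A*X3+B*Y3+[0,0,h]).round(1).tolist() for A,B,h in[(-.135,.065,.01),(-.135,-.065,.01),(.09,-.065,.01),(0,0,.139),(.06,-.04,.118)]])
        # draw
        for ang in(np.radians(120),np.radians(40)):
            pass
E
python3 - <<'E'
import sys;sys.path.insert(0,'.')
from h import *
import os;os.chdir('.')
# handle: dark blob in scene & side; triangulate its centre
rays=[]
for n,(u0,v0,u1,v1) in dict(scene=(195,155,215,185),side=(195,150,213,178)).items():
    im=cv2.imread(f"pics/{n}.png");g=im.max(2)[v0:v1,u0:u1]
    m=(g<50).astype(np.uint8);_,L,st,ce=cv2.connectedComponentsWithStats(m);i=1+st[1:,4].argmax()
    u,v=ce[i]+[u0,v0];print(n,u,v,st[i]);print(ray(cam(n),u,v,.127))
E
```

```text
bed [0.47748676 0.05930821] [0.44540562 0.18312835] [0.62551696 0.22732239] 0.12790865846179933
yaw front 0.25351985289057677 yaw left 0.24061694891035085
pad [0.48300042 0.07570228] [0.45945437 0.16190213] [0.54889334 0.18333084] [0.59597274 0.10821716] 0.08935787361826027 0.26665145641726906 0.23515754671000852 0.2802386956993383
press o [0.59213099 0.15507801] 0.25351985289057677
 padcorner in press -0.12555073790361979 -0.04946718354635802
 padcorner in press -0.1267241163485815 0.03988298579092905
scene [[161.7, 245.2], [205.1, 268.7], [273.6, 221.7], [225.2, 177.3], [257.3, 181.7]]
side [[161.1, 237.7], [198.4, 264.2], [268.9, 218.7], [221.3, 178.0], [252.8, 182.1]]
press o [0.59255699 0.15338903] 0.24061694891035085
 padcorner in press -0.12491327186336179 -0.04934114629467694
 padcorner in press -0.12723939730117426 0.03998644584809011
scene [[162.0, 245.0], [204.8, 268.9], [274.4, 222.2], [225.8, 177.5], [258.1, 182.1]]
side [[161.4, 237.6], [198.1, 264.4], [269.5, 219.4], [221.9, 178.3], [253.4, 182.6]]
scene 203.72222222222223 169.21296296296296 [  6   5   7  20 108]
[0.59068231 0.2448792  0.127     ]
side 203.8148148148148 165.05555555555554 [  6   6   7  19 108]
[0.59314524 0.24479161 0.127     ]
```

```bash
cat >> h.py <<'E'
O=np.array([.592,.154,0]);YAW=.247
B=np.array([[np.cos(YAW),-np.sin(YAW),0],[np.sin(YAW),np.cos(YAW),0],[0,0,1]])
W=lambda x,y,z:O+B@[x,y,z]
loc=lambda p:B.T@(np.asarray(p)-O)
RP=B@np.array([[-1,0,0],[0,1,0],[0,0,-1.]])
E
python3 - <<'E'
from h import *
claw.grip(.05,20)
y=-.005
manip.move_pose(W(-.158,y,.2),RP)
manip.move_l(W(-.158,y,.088),speed=.15)
print(read_force())
print(manip.move_l(W(-.105,y,.088),speed=.05,threshold=8),loc(read_tcp_pos()),read_force())
print(manip.move_l(W(-.077,y,.088),speed=.025,threshold=8),loc(read_tcp_pos()),B.T@read_force(),read_moment(),read_clock())
for n in("scene","side"): cv2.imwrite(f"pics/{n}2.png",read_camera(n)[:,:,::-1])
a=cv2.imread("pics/scene2.png")[130:275,130:330];b=cv2.imread("pics/side2.png")[130:275,130:330]
cv2.imwrite("pics/crop2.png",cv2.resize(np.hstack([a,b]),None,fx=2,fy=2,interpolation=cv2.INTER_CUBIC))
E
```

```text
[-0.42714285  0.76511973  0.36132293]
False [-0.10473556 -0.00509066  0.088049  ] [-0.38652654  0.02089823 -0.33494679]
True [-0.09193213 -0.00485246  0.08749848] [ 0.32699156  0.4452766  -0.64902379] [ 0.01578016  0.07055808 -0.01176524] 6.2
```

View pics/crop2.png

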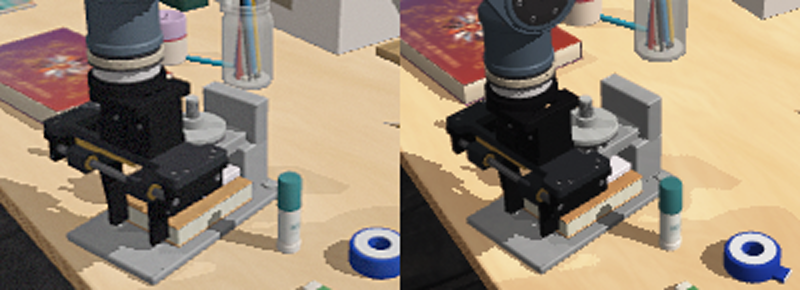

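The fingers stand against the pad's front edge and the pad is under the plate. The force stop fired once, so I'll push again to confirm the column contact.

```bash
python3 - <<'E'
from h import *
y=-.005
for k in range(2):
    print(manip.move_l(W(-.079,y,.088),speed=.02,threshold=12),loc(read_tcp_pos()),B.T@read_force())
print(manip.move_l(W(-.16,y,.088),speed=.15))
manip.move_l(W(-.16,y,.25),speed=.2)
c=cam("wrist");im=read_camera("wrist")[:,:,::-1];np.save("w3.npy",np.hstack([c[3],c[4][:,None]]))
print(read_clock())
for n in("scene","side"): cv2.imwrite(f"pics/{n}3.png",read_camera(n)[:,:,::-1])
a=cv2.imread("pics/scene3.png")[150:275,150:300];a=cv2.resize(a,None,fx=2,fy=2,interpolation=cv2.INTER_CUBIC)
cv2.imwrite("pics/w3.png",np.hstack([im[:,:480],np.pad(a,((0,134),(0,0),(0,0)))]))
E
```

```text
True [-0.09100527 -0.00447872  0.08690719] [ 1.03084783  0.33928723 -0.51341174]
True [-0.09016763 -0.0042891   0.08645639] [ 0.75411691  1.11501808 -0.04211998]
False
8.8083
```

View pics/w3.png

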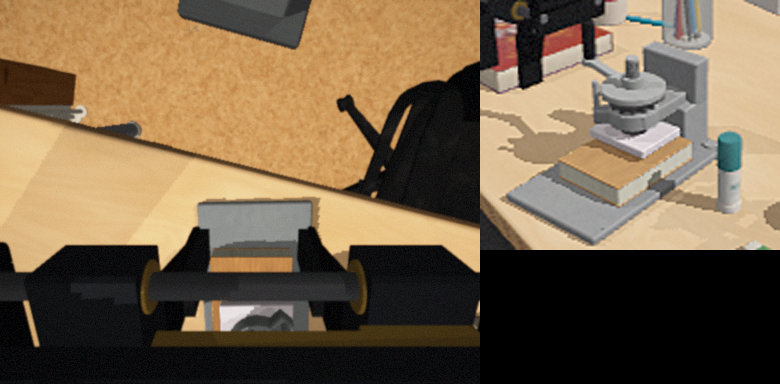

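The pad is in by about 40 mm. The bed front corners are at (198,204) and (313,203), and the pad's front top edge is at row ~257, columns 209 to 296. I'll check this numerically.

```bash
python3 - <<'E'
from h import *
M=np.load("w3.npy");c=cam("wrist");c=(*c[:3],M[:,:3],M[:,3])
im=cv2.imread("pics/w3.png")
for u in(215,230,250,270,290): print(u,[im[v,u].tolist() for v in range(252,262)])
print("sat rows")
hs=cv2.cvtColor(im,cv2.COLOR_BGR2HSV)
for u in(220,235,250,265,280,290):
    s=hs[235:272,u,1].astype(int);v=235+np.argmax(np.diff(s));
    b=hs[190:215,u,1].astype(int);vb=190+np.argmin(np.diff(b))
    print(u,v,loc(ray(c,u,v+.5,.034)).round(4),vb,loc(ray(c,u,vb+.5,.01)).round(4))
r=hs[262,195:310,1];print(r.tolist())
E
```

```text
215 [[67, 80, 82], [75, 90, 90], [70, 84, 85], [73, 85, 88], [55, 75, 92], [59, 95, 142], [77, 132, 192], [76, 136, 196], [74, 135, 191], [78, 135, 192]]
230 [[66, 78, 79], [68, 78, 79], [64, 74, 75], [68, 80, 81], [60, 82, 100], [58, 101, 148], [79, 141, 197], [81, 141, 204], [77, 141, 198], [79, 140, 198]]
250 [[72, 81, 84], [71, 82, 87], [76, 89, 89], [68, 81, 85], [65, 83, 99], [57, 97, 143], [71, 130, 186], [82, 140, 196], [77, 134, 191], [74, 135, 190]]
270 [[72, 83, 85], [66, 78, 80], [72, 84, 86], [73, 85, 89], [60, 81, 95], [58, 102, 149], [73, 131, 192], [79, 137, 198], [79, 140, 197], [74, 136, 194]]
290 [[74, 82, 84], [80, 87, 87], [78, 88, 89], [74, 83, 85], [59, 80, 97], [62, 101, 148], [71, 132, 192], [83, 142, 199], [78, 139, 197], [78, 136, 195]]
sat rows
220 256 [-0.0821 -0.0398  0.034 ] 201 [-0.1368 -0.0408  0.01  ]
235 247 [-0.0927 -0.0235  0.034 ] 201 [-0.1368 -0.0242  0.01  ]
250 256 [-0.0821 -0.0074  0.034 ] 201 [-0.1369 -0.0075  0.01  ]
265 247 [-0.0927  0.0087  0.034 ] 201 [-0.1369  0.0091  0.01  ]
280 255 [-0.0833  0.025   0.034 ] 200 [-0.1381  0.0257  0.01  ]
290 255 [-0.0833  0.0358  0.034 ] 200 [-0.1381  0.0368  0.01  ]
[99, 57, 51, 96, 23, 64, 57, 46, 55, 20, 96, 36, 109, 92, 125, 142, 153, 154, 158, 153, 153, 159, 152, 156, 155, 156, 150, 154, 149, 149, 151, 155, 151, 150, 153, 148, 152, 151, 150, 156, 154, 152, 158, 159, 152, 149, 155, 153, 155, 153, 151, 157, 156, 152, 152, 153, 153, 151, 158, 154, 155, 155, 151, 156, 154, 150, 155, 148, 152, 151, 152, 156, 158, 148, 151, 157, 151, 156, 153, 150, 150, 154, 151, 155, 155, 153, 154, 154, 155, 149, 154, 154, 156, 153, 156, 153, 147, 117, 39, 12, 8, 3, 7, 6, 113, 170, 64, 179, 139, 219, 170, 60, 179, 182, 39]
```

The pad is home: its front edge sits 55 mm behind the bed's front edge, square, at y ≈ -6 mm. Next is the lever: I'll cage the handle and make the first stroke.

```bash
cat >> h.py <<'E'
RAD=.09;Z=.191
def pose(q,z=Z,r=RAD):   # q lever angle -> TCP pose, tool x radial outward
    a=np.radians(120)-q
    e=np.array([np.cos(a),np.sin(a),0]);zt=np.array([0,0,-1.]);
    return W(*(r*e+[0,0,z])),B@np.column_stack([e,np.cross(zt,e),zt])
def lev():
    p=loc(read_tcp_pos());return np.radians(120)-np.arctan2(p[1],p[0]),np.hypot(p[0],p[1])
def swing(q1,th,sp=.09):
    q0=lev()[0];n=max(1,int(np.ceil(abs(q1-q0)/.33)))
    for q in np.linspace(q0,q1,n+1)[1:]:
        P,F=pose(q)
        if manip.move_l(P,F,speed=sp,threshold=th): return True
    return False
E
python3 - <<'E'
from h import *
q=np.radians(120)-(np.arctan2(.2448-O[1],.592-O[0])-YAW);print("q0",q)
claw.grip(.045,10)
P,F=pose(q,.27);manip.move_pose(P,F)
print(manip.move_l(pose(q)[0],speed=.1,threshold=10),read_tcp_pos(),read_clock(),read_joints())
claw.grip(.019,10);print(read_gripper_width(),read_finger_force(),read_force())
print(swing(1.43,15),lev(),B.T@read_force(),read_clock())
for n in("scene","side"): cv2.imwrite(f"pics/{n}4.png",read_camera(n)[:,:,::-1])
a=cv2.imread("pics/scene4.png")[130:275,130:330];b=cv2.imread("pics/side4.png")[130:275,130:330]
cv2.imwrite("pics/crop4.png",cv2.resize(np.hstack([a,b]),None,fx=2,fy=2,interpolation=cv2.INTER_CUBIC))
E
```

```text
q0 0.7705987755982986
False [0.59246825 0.24410926 0.19156087] 12.0333 [2.16718118e-01 6.67541060e-01 1.47783911e+00 1.65587617e-05
 9.94917494e-01 2.16700630e-01]
0.019284804035670816 0.0 [-0.41920173 -0.15516989  1.14325723]
False (np.float64(1.4015071051449899), np.float64(0.08957135862177343)) [-3.09205949  2.50033984  1.50024584] 13.7583
```

View pics/crop4.png

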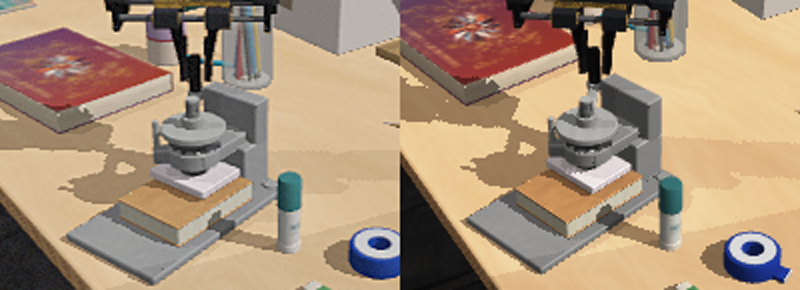

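The handle is caged between the fingers, the lever is near its forward stop, and the pad hasn't moved. I'll run the remaining strokes now.

```bash
python3 - <<'E'
from h import *
for k in range(7):
    b=swing(-.03,15);qb=lev()[0]; fb=read_force()
    f=swing(1.43,15);q=lev()
    print(k,b,round(qb,3),fb.round(1),"|",f,np.round(q,3),(B.T@read_force()).round(1),read_clock())
    if q[0]<1.25 or read_clock()>52: break
E
```

```text
0 False -0.021 [-0.4 -0.  -0.2] | False [1.401 0.089] [-3.8  4.8  2.2] 18.275
1 False -0.021 [-0.1 -0.  -0.4] | False [1.401 0.089] [-3.5  4.4  2.1] 22.6917
2 False -0.021 [0.9 0.6 0.3] | False [1.401 0.089] [-2.4  4.3  1.5] 27.1083
3 False -0.021 [ 0.6  0.1 -0.1] | True [0.67  0.089] [-5.4  0.9  3.7] 30.4833
```

```bash
python3 - <<'E'
from h import *
print(swing(1.1,22,.05),lev(),read_force())
swing(lev()[0]-.05,15)
claw.grip(.045,10)
p=read_tcp_pos();print(manip.move_l(p+[0,0,.10],speed=.1),read_clock())
P,F=pose(.6,.3,.16);manip.move_pose(P,F)
for n in("scene","side"): cv2.imwrite(f"pics/{n}5.png",read_camera(n)[:,:,::-1])
a=cv2.imread("pics/scene5.png")[130:275,130:330];b=cv2.imread("pics/side5.png")[130:275,130:330]
cv2.imwrite("pics/crop5.png",cv2.resize(np.hstack([a,b]),None,fx=2,fy=2,interpolation=cv2.INTER_CUBIC))
E
```

```text
False (np.float64(0.9692612651368966), np.float64(0.08494937432166555)) [-21.7360056   -4.83292995  10.24499839]
False 33.5
```

View pics/crop5.png

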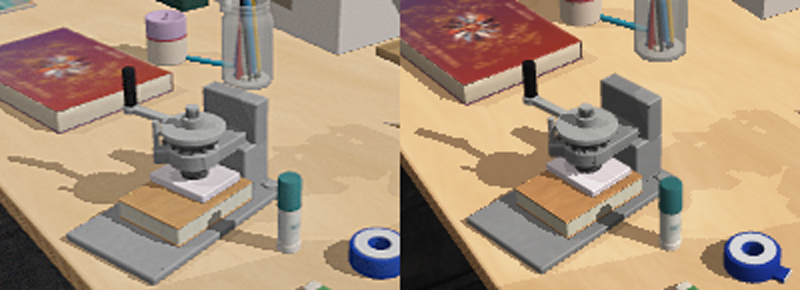

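The gripper is clear, the plate rests on the pad, the pad is square against the column, and the handle is at about (194,172) in the scene view. I'll check the lever angle and screw-top drop numerically.

```bash
python3 - <<'E'
from h import *
for n,(u0,v0,u1,v1) in dict(scene=(185,158,205,190),side=(185,155,205,185)).items():
    g=cv2.imread(f"pics/{n}5.png").max(2)[v0:v1,u0:u1]
    _,L,st,ce=cv2.connectedComponentsWithStats((g<50).astype(np.uint8));i=1+st[1:,4].argmax()
    p=loc(ray(cam(n),*(ce[i]+[u0,v0]),.127));print(n,ce[i]+[u0,v0],st[i],p,np.radians(120)-np.arctan2(p[1],p[0]))
c=cam("scene")
# screw top shift between first and last picture, by template matching (px)
for n in("scene","side"):
    A=cv2.imread(f"pics/{n}.png");Bm=cv2.imread(f"pics/{n}5.png");c=cam(n)
    u,v=proj(c,W(0,0,.136)).round().astype(int)
    for nm,(uu,vv,w,h) in dict(top=(u,v,7,5),plate=(*proj(c,W(-.03,-.02,.045)).round().astype(int),14,7)).items():
        t=cv2.resize(A[vv-h:vv+h,uu-w:uu+w],None,fx=4,fy=4,interpolation=cv2.INTER_CUBIC)
        s=cv2.resize(Bm[vv-h-2:vv+h+14,uu-w-4:uu+w+4],None,fx=4,fy=4,interpolation=cv2.INTER_CUBIC)
        _,mx,_,l=cv2.minMaxLoc(cv2.matchTemplate(s,t,cv2.TM_CCOEFF_NORMED));print(n,nm,mx,l[0]/4-4,l[1]/4-2)
    print("px per 10mm",proj(c,W(0,0,.126))-proj(c,W(0,0,.136)))
E
```

```text
scene [194.1588785  173.01869159] [  6   6   7  19 107] [-0.00770576  0.08963149  0.127     ] 0.4378380613400694
side [194.29090909 169.05454545] [  6   5   8  19 110] [-0.00436733  0.08995982  0.127     ] 0.47508932719623487
scene top 0.9250165224075317 0.0 4.25
scene plate 0.8620070815086365 0.0 2.0
px per 10mm [0.17555529 4.21828232]
side top 0.904737114906311 0.0 3.75
side plate 0.9093734622001648 0.0 2.0
px per 10mm [0.16401064 3.74798317]
```

The lever is blocked by over 20 N at a mid-swing angle it passed freely three times. The screw top has sunk about 10 mm, and the plate dropped about 5 mm onto the pad, so the screw is at its end. Handing in.

```bash
python3 -c "
from bench import *
print(read_clock(),manip.job_done())"
```

```text
the job is handed in; nothing more can be done
34.0083 None
```

I handed the job in at 34 s: the notepad is home against the column, and the lever stopped hard mid-swing, which I take as the screw being fully tightened with the plate on the pad. I didn't measure the plate force; the glue stick, tape and eraser were never approached, and the judge's verdict was not shown.

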